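# Turn the jar turntable back past its ratchet

### The arm

A 7-joint arm with a two-finger parallel gripper is mounted at the origin on the work surface. World frame = base frame: x ahead of the robot, y to its left, z up, the work surface at z = 0. Lengths are in mm, angles in rad, forces in N, time in s.
With the tool pointing down it reaches from about 400 to 850 mm from the base axis. Payload 6.9 kg.
Tool frame: the origin (TCP) lies on the centre line of the jaws, within the pads' length; the fingertips stand 22 mm ahead of it and the grasp point (between the pads) lies 3 mm ahead of it; z points along the fingers, x is the direction in which the jaws open and shut, and the axes are right-handed (so a half turn about z gives the same grasp; the last joint's range is limited). The gripper opens to 85 mm and grips with 20 to 120 N. Pads are 22 mm wide; open, the fingers measure 114 mm over their backs; the gripper's body (76 mm by 85 mm) begins 54 mm behind the grasp point. The pads swing forward as they close: fully open they stand 13 mm farther back than shut.
Start: joints at [1.254, 0.507, -0.238, 1.5, 0.126, 1.149, -0.155], TCP at [255.848, -570.223, 253.275] pointing down, gripper open.
Joint ranges: [-3.08, 3.08], [-0.24, 2.05], [-1.43, 1.35], [0, 2.5], [-1.52, 4.66], [0.17, 1.96], [-2.89, 2.89]. Speed limits (rad/s): [2.39, 2.39, 3.14, 3.14, 3.14, 3.14, 3.14].

### API

Orientations are given as a unit quaternion [x, y, z, w].
In Python, from workcell import ctrl gives the robot as it stands. The module is installed in compiled form; this text tells all that it offers.
- The arm moves only by the shell command python3 -m inch 'ROWS' [FORCE]. ROWS is JSON, a list of rows, each an object of numbers: "grip": the opening in per cent of the stroke, from 0 (shut) to 100 (fully open); "x", "y", "z": the shift along the world's x, y, z in m; "rx", "ry", "rz": the turn, a rotation vector about the world's x, y, z in degrees. A call has 1 to 5 rows; each row shifts and turns the commanded pose from where the row before left it; what a row does not reach is not made up. A row lasts 1/8 s, in which the tool goes at most 62.5 mm and 10.7 degrees, less where a joint would pass 70% of its speed; a pose out of reach is approached as far as the arm can. A call is refused whole if a number of a shift passes 0.0625 or a number of a turn 10.7, either way. A call with a gripper value outside its range is refused whole. The fingers move at their own pace and stop on an object; FORCE is the grip in N (left out, the last holds). Time passes only in rows, so rows that do not move let the fingers close. It gives the time, the measured TCP pose, the force and the opening at its end, in the units of the state.
- ctrl.state(): the state, without advancing time (a new reading comes with each control period).
- ctrl.capture(name): name is "scene" or "top" or "wrist"; returns a dict with "img" (384x512x3 uint8, blue, green, red), "fovy" (degrees; the focal length in pixels is half the picture's height over the tangent of half this angle, whatever the lens; pixels are square), "cx", "cy" (the principal point, pixels), "R" (3x3) and "t" (3): a world point X has camera coordinates R X + t; the wrist camera has in their place "T_tool_cam" (4x4, takes a point from camera to tool coordinates, whose origin is the TCP and whose axes are the tool frame's). Camera axes: x right, y down, z forward; pixel columns grow to the right and rows downward; lengths in mm; the calibration is good to about 2 mm. A picture is of the moment at which its call begins: read the wrist's pose just before it. There is no depth.
- ctrl.job_done(): hands the job in, once; it reports no verdict.
The state is a dict: "time": time; "joint_positions": joint angles; "dq": joint speeds; "joint_torque": joint torques, N m; "position": TCP position; "tcp_rot": TCP orientation; "ft_force": force on the tool from outside, world axes, zero at the start; "ft_torque": the same for the moment, N m; "width": finger opening in mm.
Only numpy, scipy, OpenCV 4.12 (cv2) and the standard library are available. Lean on these libraries where they do the work, as an engineer would, in place of code of your own. Each camera call takes 0.05 s, during which the arm holds its last target.

### The job

The jar turntable has been clicked round too far. Tip its ball-ended pawl lever over, away from the toothed rim, until it falls back and stays off the teeth, then turn the turntable back anticlockwise (seen from above) by its centre knob until the tall jar stands at the steel pointer. Let go and leave the pawl lying back.

Things in the scene. Friction and masses are not known exactly. Their poses are not given: they have to be found in the camera images.
- pawl_ball (a point): Centre of the 24 mm steel ball atop the pawl lever, a bell crank at the turntable's right edge. Engaged, it is about 148 mm above the table, on a 9 mm rod leaning 11 to 20 degrees against x; the hinge is 31 mm along level x and 85 mm below it. y: the level hinge axis. x, taken level: the way to push the ball to free the pawl, roughly away from the robot. No obstacle within 60 mm at its height.
- pawl (a joint): Pawl lever angle (rad), grows as the ball is pushed. 0: tip between two teeth; 0.15: tip on a tooth; 0.35: rod upright. Let go below 0.45 it falls back on the teeth, above 0.5 it falls open to its stop at 1.2. Under 1 N moves it. Down, it lets the turntable click on clockwise in 15 degree steps and blocks turning back beyond the play to the next tooth.
- knob_grip (a point): Centre of the wooden bar knob on the turntable's centre post: 52 mm long, 18 wide, 32 high, its middle 188 mm above the table. Turns about the vertical through this point. x lies along the bar and points to the tall jar (54 mm in diameter, top 139 mm above the table, 64 mm from the axis; the other two jars are squat). The turntable is a 250 mm bamboo disc with a toothed brass rim.
- turntable (a joint): Angle of turntable and knob (rad), growing clockwise seen from above. 0: the tall jar stands exactly at the small steel pointer on the left edge of the grey square stand. Starts between 0.7 and 1.25; end stops at -0.5 and 2.2. Stays where it is left; takes about 0.1 N m to turn.

How it is judged (in metres and radians):
On the way:
1. the pawl is tipped back off the teeth while the turntable is still advanced (value of joint pawl above 0.8 rad and value of joint turntable above 0.25 rad), for 0.2 s.
At the end, for the whole second after the job is handed in: The turntable rests within 0.21 rad (12 degrees) of the tall jar being at the pointer, and the pawl lies back off the teeth (joint above 0.8 rad) (value of joint turntable between -0.21 and 0.21 rad and value of joint pawl above 0.8 rad and velocity of joint turntable between -0.05 and 0.05 rad/s); the robot touches nothing.
It also fails if it takes over 43 s, if anything falls off the work surface, if the arm or the gripper's body presses on something with over 40 N, if the wrist force passes 120 N, or if a joint passes its speed limit or range.

## Working session

There is one attempt and no reset: what is moved stays moved. The work goes in short steps, Python scripts to look and compute and a shell command to move; the robot and the scene stay as the last step left them, time stands still between calls to the robot, and variables do not carry over. Pictures are saved under pics/ and viewed, and the job is handed in when it is done.

```bash
mkdir -p pics
python3 - <<'E'
from workcell import ctrl
import cv2
for n in ("scene","top"):
    c=ctrl.capture(n); cv2.imwrite(f"pics/{n}0.png",c["img"]); print(n,c["fovy"],c["cx"],c["cy"],c["R"],c["t"])
s=ctrl.state(); print(s)
E
```

```text
scene 48.83956229739896 250.4925606242528 195.80528844171948 [[ 0.2741794   0.96158241 -0.01359868]
 [ 0.53298242 -0.16371096 -0.83013762]
 [-0.80047198  0.22035877 -0.55739269]] [-142.50460478 -198.6391379  1222.68920771]
top 44.7274800312738 254.93894838176374 194.11889314525217 [[-0.00386647 -0.9999173  -0.01226553]
 [-0.9889675   0.00563988 -0.14802523]
 [ 0.14808217  0.01155787 -0.98890752]] [  6.45326521 624.52279032 713.42926588]
{'time': 0.1, 'joint_positions': array([ 1.25450492,  0.50825194, -0.23753638,  1.50105648,  0.12571783,
        1.14892127, -0.1548164 ]), 'dq': array([-0.00138382, -0.00101192, -0.00190009, -0.00048557, -0.00120159,
       -0.00023048,  0.00265956]), 'joint_torque': array([-4.53844783e-03, -6.21841264e+01, -2.19402350e+00, -2.50204307e+01,
        1.26884901e-02,  7.84161268e-03, -1.70628260e-05]), 'position': array([ 255.6248357 , -569.85935924,  252.50974903]), 'tcp_rot': array([ 8.39465102e-01, -5.43412978e-01, -7.03801153e-04, -4.26575436e-04]), 'ft_force': array([-0.26342547, -0.49612958, -0.22379431]), 'ft_torque': array([-0.05840794,  0.00367296,  0.01354256]), 'width': 84.95508283321149}
```

View pics/scene0.png

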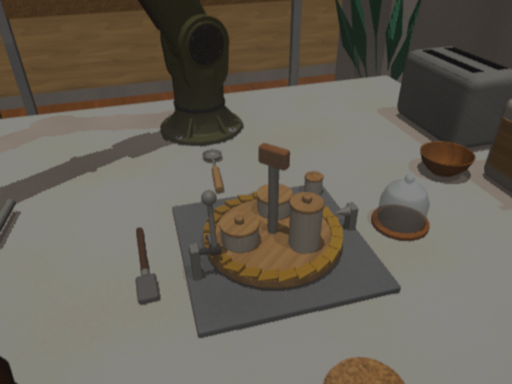

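View pics/top0.png

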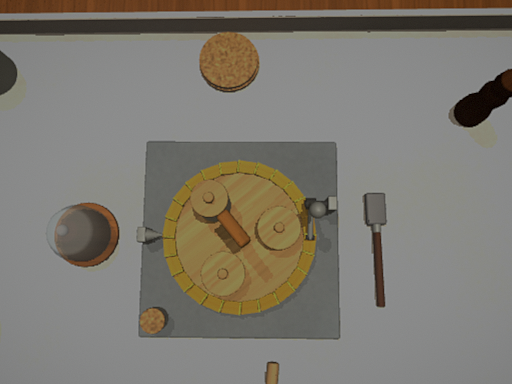

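```bash
cat > h.py <<'E'
import numpy as np, cv2
from workcell import ctrl
def cam(n):
    c=ctrl.capture(n); return c
def f(c): return 192/np.tan(np.radians(c["fovy"])/2)
def ray(c,u,v):
    R=np.array(c["R"]);t=np.array(c["t"]); d=R.T@np.array([(u-c["cx"])/f(c),(v-c["cy"])/f(c),1]); return -R.T@t,d
def atz(c,u,v,z):
    o,d=ray(c,u,v); return o+d*(z-o[2])/d[2]
def tri(a,pa,b,pb):
    o1,d1=ray(a,*pa);o2,d2=ray(b,*pb)
    s=np.linalg.lstsq(np.c_[d1,-d2],o2-o1,rcond=None)[0]
    p,q=o1+d1*s[0],o2+d2*s[1]; return (p+q)/2,np.linalg.norm(p-q)
def crop(c,x0,y0,w,h,k,name):
    cv2.imwrite(f"pics/{name}.png",cv2.resize(c["img"][y0:y0+h,x0:x0+w],None,fx=k,fy=k,interpolation=cv2.INTER_CUBIC))
E
python3 - <<'E'
import cv2
t=cv2.imread("pics/top0.png");s=cv2.imread("pics/scene0.png")
cv2.imwrite("pics/t1.png",cv2.resize(t[150:290,140:340],None,fx=4,fy=4,interpolation=2))
cv2.imwrite("pics/s1.png",cv2.resize(s[140:290,180:380],None,fx=4,fy=4,interpolation=2))
E
```

```text
(no output)
```

View pics/t1.png

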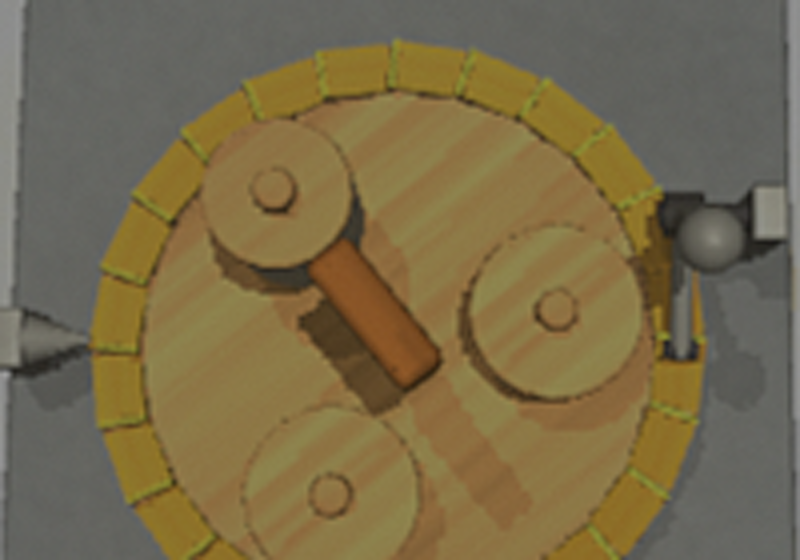

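View pics/s1.png

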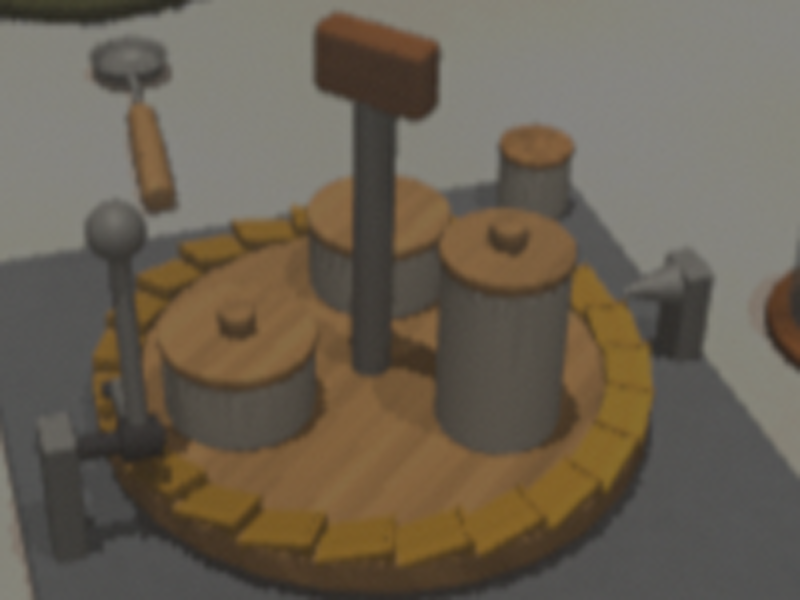

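Run:
```python
from h import *
T=cam("top");S=cam("scene")
def p(*a): print(*[np.round(x,1) for x in a])
p("ball",*tri(T,(317.75,209.5),S,(209,197.75)),atz(T,317.75,209.5,148))
p("knobtop",atz(T,233.5,227,204)); p("knob tri",*tri(T,(233.5,227),S,(274.2,152)))
k=atz(T,233.5,227,204)
a=atz(T,140+345/4,150+240/4,204);b=atz(T,140+437/4,150+352/4,204);a2=atz(T,140+312/4,150+268/4,204);b2=atz(T,140+405/4,150+378/4,204)
p("corners",a,b,a2,b2,(a+b+a2+b2)/4)
d=(a+a2-b-b2);p("bar ang",np.degrees(np.arctan2(d[1],d[0])))
j=atz(T,208.25,197.25,145);p("jar",j)
j2,e=tri(T,(208.25,197.25),S,(180+508/4,140+232/4));p(j2,e)
q=atz(T,162,235.5,60);p("ptr z60",q); 
p("ptr tri",*tri(T,(162,235.5),S,(180+628/4,140+291/4)))
p("hinge tri",*tri(T,(140+700/4,150+215/4),S,(180+128/4,140+440/4)))
s=ctrl.state();from scipy.spatial.transform import Rotation as R
p(R.from_quat(s["tcp_rot"]).as_matrix())
```

```text
Traceback (most recent call last):
numpy._core._exceptions._UFuncNoLoopError: ufunc 'multiply' did not contain a loop with signature matching types (dtype('<U4'), dtype('float64')) -> None
```

```bash
cat > m.py <<'E'
from h import *
T=cam("top");S=cam("scene")
def p(*a): print(*[x if isinstance(x,str) else np.round(x,2) for x in a])
p("ball",*tri(T,(317.75,209.5),S,(209,197.75)),atz(T,317.75,209.5,148))
p("knobtop",atz(T,233.5,227,204)); p("knob tri",*tri(T,(233.5,227),S,(274.2,152)))
k=atz(T,233.5,227,204)
a=atz(T,140+345/4,150+240/4,204);b=atz(T,140+437/4,150+352/4,204);a2=atz(T,140+312/4,150+268/4,204);b2=atz(T,140+405/4,150+378/4,204)
p("corners",a,b,a2,b2,(a+b+a2+b2)/4)
d=(a+a2-b-b2);p("bar ang",np.degrees(np.arctan2(d[1],d[0])))
j=atz(T,208.25,197.25,145);p("jar",j)
j2,e=tri(T,(208.25,197.25),S,(180+508/4,140+232/4));p(j2,e)
q=atz(T,162,235.5,60);p("ptr z60",q); 
p("ptr tri",*tri(T,(162,235.5),S,(180+628/4,140+291/4)))
p("hinge tri",*tri(T,(140+700/4,150+215/4),S,(180+128/4,140+440/4)))
s=ctrl.state();from scipy.spatial.transform import Rotation as R
p(R.from_quat(s["tcp_rot"]).as_matrix())
E
python3 m.py
```

```text
ball [586.96 -84.33 150.63] 1.79 [587.09 -85.53 148.  ]
knobtop [558.75  29.12 204.  ]
knob tri [559.41  30.03 197.68] 1.14
corners [580.59  38.48 204.  ] [544.68   9.07 204.  ] [571.64  48.99 204.  ] [536.51  19.23 204.  ] [558.36  28.94 204.  ]
bar ang 39.79
jar [605.7   68.42 145.  ]
[607.67  70.38 132.67] 1.19
ptr z60 [557.17 150.62  60.  ]
ptr tri [558.33 154.19  50.78] 3.38
hinge tri [606.51 -90.25  62.6 ] 3.44
[[ 0.41 -0.91 -0.  ]
 [-0.91 -0.41  0.  ]
 [-0.   -0.   -1.  ]]
```

```bash
python3 -m inch '[{"grip":0,"x":0.029,"y":0.048},{"grip":0,"x":0.029,"y":0.048},{"grip":0,"x":0.029,"y":0.048},{"grip":0,"x":0.029,"y":0.048},{"grip":0,"x":0.029,"y":0.048}]' 40
```

```text
validation failed for argument at $[0]...
```

```bash
python3 -m inch '[{"grip":0,"x":0.029,"y":0.048,"z":0,"rx":0,"ry":0,"rz":0},{"grip":0,"x":0.029,"y":0.048,"z":0,"rx":0,"ry":0,"rz":0},{"grip":0,"x":0.029,"y":0.048,"z":0,"rx":0,"ry":0,"rz":0},{"grip":0,"x":0.029,"y":0.048,"z":0,"rx":0,"ry":0,"rz":0}]' 40
```

```text
time: 0.8
position: [372.6, -376.6, 253.4]
tcp_rot: [0.839, -0.543, 0.0, -0.0]
ft_force: [1.2, -0.7, 0.5]
width: 12.2
```

```bash
python3 -m inch '[{"grip":0,"x":0.028,"y":0.048,"z":0,"rx":0,"ry":0,"rz":0},{"grip":0,"x":0.028,"y":0.048,"z":0,"rx":0,"ry":0,"rz":0},{"grip":0,"x":0.028,"y":0.048,"z":0,"rx":0,"ry":0,"rz":0},{"grip":0,"x":0.028,"y":0.048,"z":0,"rx":0,"ry":0,"rz":0},{"grip":0,"x":0.028,"y":0.048,"z":0,"rx":0,"ry":0,"rz":0}]'
python3 -m inch '[{"grip":0,"x":0.020,"y":0.048,"z":0,"rx":0,"ry":0,"rz":8},{"grip":0,"x":0,"y":0,"z":0,"rx":0,"ry":0,"rz":8},{"grip":0,"x":0,"y":0,"z":0,"rx":0,"ry":0,"rz":0}]'
```

```text
time: 1.42
position: [512.6, -136.7, 253.5]
tcp_rot: [0.839, -0.544, 0.0, 0.0]
ft_force: [1.2, -0.3, 0.2]
width: 0.0
time: 1.8
position: [531.9, -89.9, 253.1]
tcp_rot: [0.907, -0.421, -0.0, 0.0]
ft_force: [-0.3, -0.4, -1.1]
width: -0.1
```

```bash
python3 -m inch '[{"grip":0,"x":0.004,"y":0.005,"z":-0.046,"rx":0,"ry":0,"rz":0},{"grip":0,"x":0,"y":0,"z":-0.047,"rx":0,"ry":0,"rz":0},{"grip":0,"x":0,"y":0,"z":0,"rx":0,"ry":0,"rz":0}]'
python3 - <<'E'
from h import *
S=cam("scene");crop(S,180,130,130,150,4,"s2");T=cam("top");crop(T,230,150,140,140,4,"t2")
E
```

```text
time: 2.17
position: [533.4, -86.3, 157.7]
tcp_rot: [0.906, -0.423, -0.003, 0.001]
ft_force: [-0.2, -0.4, 1.1]
width: 0.0
```

View pics/s2.png

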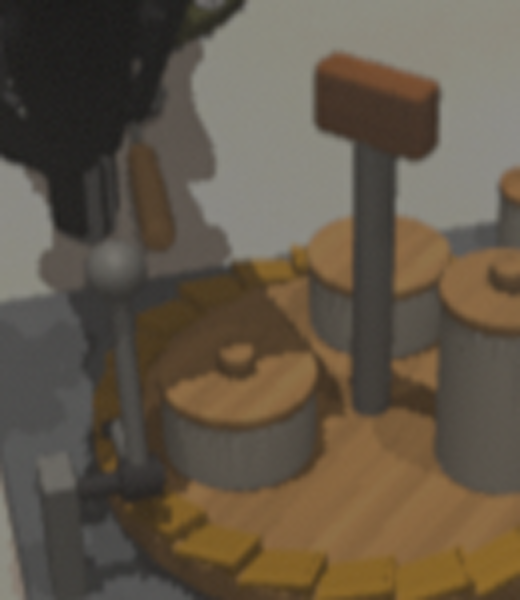

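View pics/t2.png

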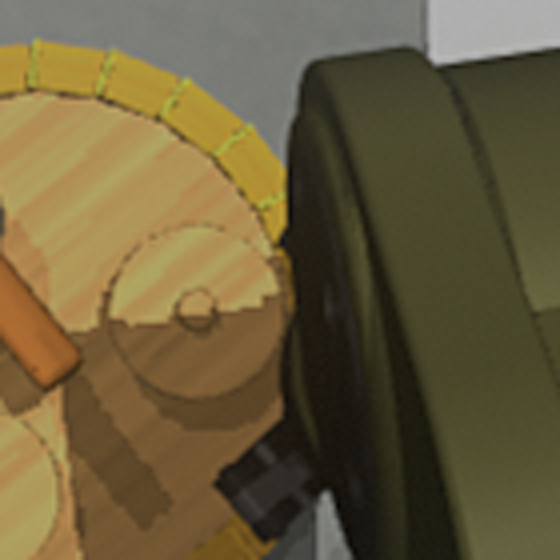

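```bash
python3 -m inch '[{"grip":0,"x":0.02,"y":0,"z":0.002,"rx":0,"ry":0,"rz":0},{"grip":0,"x":0.02,"y":0,"z":0,"rx":0,"ry":0,"rz":0},{"grip":0,"x":0.02,"y":0,"z":0,"rx":0,"ry":0,"rz":0},{"grip":0,"x":0.02,"y":0,"z":0,"rx":0,"ry":0,"rz":0},{"grip":0,"x":0.015,"y":0,"z":0,"rx":0,"ry":0,"rz":0}]'
python3 - <<'E'
from h import *
S=cam("scene");crop(S,180,130,130,150,4,"s3")
E
```

```text
time: 2.9
position: [632.8, -85.7, 165.2]
tcp_rot: [0.906, -0.422, 0.002, -0.001]
ft_force: [-0.2, 0.7, -0.3]
width: 0.1
```

View pics/s3.png

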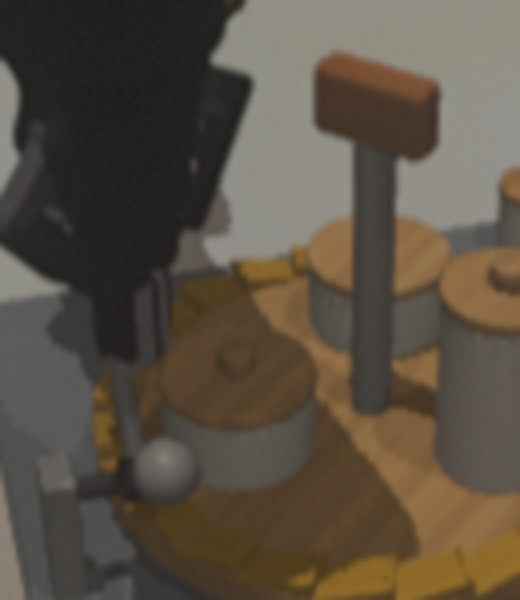

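```bash
python3 -m inch '[{"grip":0,"x":-0.01,"y":0,"z":0.04,"rx":0,"ry":0,"rz":0},{"grip":0,"x":0,"y":0,"z":0.05,"rx":0,"ry":0,"rz":0},{"grip":80,"x":-0.02,"y":0.035,"z":0.01,"rx":0,"ry":0,"rz":0},{"grip":80,"x":-0.022,"y":0.04,"z":0,"rx":0,"ry":0,"rz":0},{"grip":80,"x":-0.022,"y":0.04,"z":0,"rx":0,"ry":0,"rz":0}]'
python3 -m inch '[{"grip":80,"x":0,"y":0,"z":0,"rx":0,"ry":0,"rz":0},{"grip":80,"x":0,"y":0,"z":0,"rx":0,"ry":0,"rz":0}]'
python3 - <<'E'
from h import *
print(ctrl.state()["position"])
W=cam("wrist");cv2.imwrite("pics/w1.png",W["img"]);print(W["T_tool_cam"],W["fovy"],W["cx"],W["cy"])
T=cam("top");cv2.imwrite("pics/t3.png",T["img"]);S=cam("scene");cv2.imwrite("pics/s4.png",S["img"])
E
```

```text
time: 3.58
position: [556.3, 30.6, 264.8]
tcp_rot: [0.907, -0.422, 0.002, -0.001]
ft_force: [-0.2, 1.3, 1.5]
width: 54.4
time: 3.82
position: [557.3, 29.0, 263.9]
tcp_rot: [0.907, -0.422, 0.001, -0.0]
ft_force: [0.3, -1.0, -0.6]
width: 68.1
[557.30595793  29.01091049 263.91136108]
[[ 9.99999281e-01 -1.19632839e-03  7.90019085e-05 -1.56182694e-01]
 [ 1.12144306e-03  9.56638360e-01  2.91276143e-01 -7.37164998e+01]
 [-4.24038175e-04 -2.91275845e-01  9.56639014e-01 -1.19729217e+02]
 [ 0.00000000e+00  0.00000000e+00  0.00000000e+00  1.00000000e+00]] 71.64372980897222 253.62851425371935 198.03751921062917
```

View pics/w1.png

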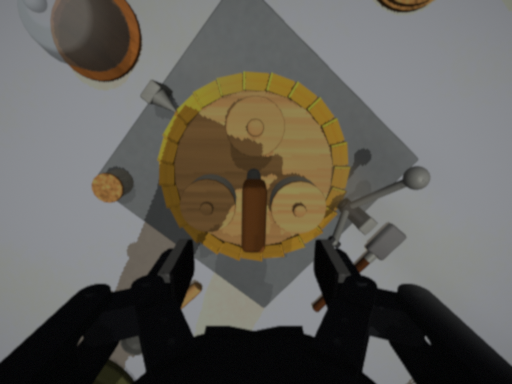

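View pics/s4.png

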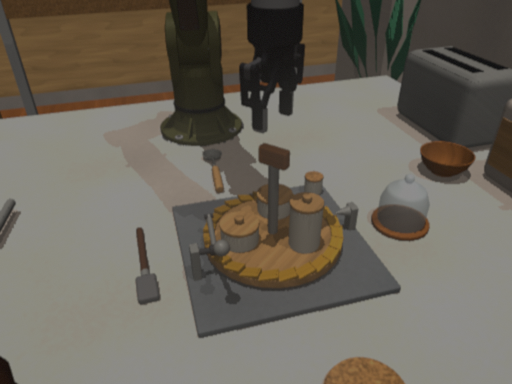

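```bash
python3 -m inch '[{"grip":80,"x":0.001,"y":0,"z":-0.035,"rx":0,"ry":0,"rz":0},{"grip":80,"x":0,"y":0,"z":-0.034,"rx":0,"ry":0,"rz":0},{"grip":80,"x":0,"y":0,"z":0,"rx":0,"ry":0,"rz":0}]'
python3 -m inch '[{"grip":0,"x":0,"y":0,"z":0,"rx":0,"ry":0,"rz":0},{"grip":0,"x":0,"y":0,"z":0,"rx":0,"ry":0,"rz":0},{"grip":0,"x":0,"y":0,"z":0,"rx":0,"ry":0,"rz":0},{"grip":0,"x":0,"y":0,"z":0,"rx":0,"ry":0,"rz":0}]' 30
```

```text
time: 4.35
position: [556.7, 28.5, 191.1]
tcp_rot: [0.907, -0.422, -0.002, 0.001]
ft_force: [-0.3, -0.2, 0.4]
width: 68.7
time: 4.85
position: [558.2, 29.9, 194.5]
tcp_rot: [0.907, -0.421, 0.001, -0.0]
ft_force: [-1.6, -0.2, 5.9]
width: 17.6
```

```bash
python3 -m inch '[{"grip":0,"x":0,"y":0,"z":0,"rx":0,"ry":0,"rz":3},{"grip":0,"x":0,"y":0,"z":0,"rx":0,"ry":0,"rz":5},{"grip":0,"x":0,"y":0,"z":0,"rx":0,"ry":0,"rz":5},{"grip":0,"x":0,"y":0,"z":0,"rx":0,"ry":0,"rz":5},{"grip":0,"x":0,"y":0,"z":0,"rx":0,"ry":0,"rz":5}]' 
python3 -m inch '[{"grip":0,"x":0,"y":0,"z":0,"rx":0,"ry":0,"rz":5},{"grip":0,"x":0,"y":0,"z":0,"rx":0,"ry":0,"rz":5},{"grip":0,"x":0,"y":0,"z":0,"rx":0,"ry":0,"rz":5},{"grip":0,"x":0,"y":0,"z":0,"rx":0,"ry":0,"rz":5},{"grip":0,"x":0,"y":0,"z":0,"rx":0,"ry":0,"rz":5}]' 
python3 -m inch '[{"grip":0,"x":0,"y":0,"z":0,"rx":0,"ry":0,"rz":3},{"grip":0,"x":0,"y":0,"z":0,"rx":0,"ry":0,"rz":0}]'
python3 - <<'E'
from h import *
from scipy.spatial.transform import Rotation as R
s=ctrl.state();x=R.from_quat(s["tcp_rot"]).as_matrix()[:,0];print(np.degrees(np.arctan2(x[1],x[0])),s["position"],s["ft_torque"],s["width"])
S=cam("scene");cv2.imwrite("pics/s5.png",S["img"])
W=cam("wrist");cv2.imwrite("pics/w2.png",W["img"])
E
```

```text
time: 5.48
position: [558.4, 29.8, 194.5]
tcp_rot: [0.973, -0.231, 0.001, -0.0]
ft_force: [-0.9, -0.8, 5.2]
width: 17.8
time: 6.1
position: [558.6, 29.7, 194.5]
tcp_rot: [1.0, -0.015, 0.001, 0.0]
ft_force: [0.2, -0.1, 5.6]
width: 17.7
time: 6.35
position: [558.7, 29.7, 194.6]
tcp_rot: [1.0, 0.01, 0.001, 0.0]
ft_force: [1.0, -1.1, 5.4]
width: 17.3
1.1943634451441059 [558.68374844  29.71893605 194.567585  ] [-0.09889654  0.25894655  0.13991387] 17.34260166628869
```

View pics/s5.png

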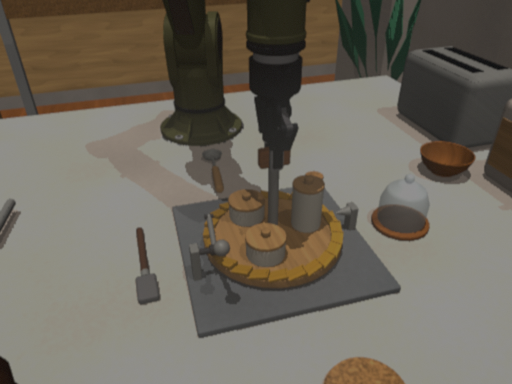

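View pics/w2.png

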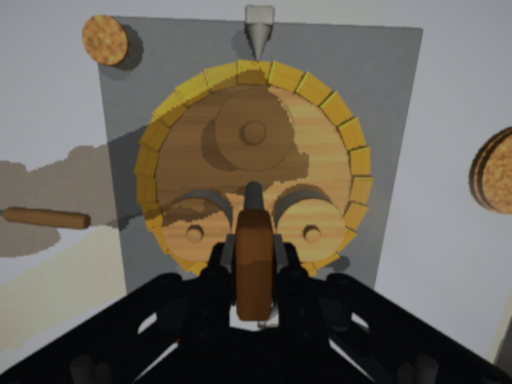

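The wrist view shows the tall jar's lid knob at (253,132) and the pointer tip at (259,58), so they are nearly in line. The scene view shows the pawl lying back. Next I release the knob and retreat.

```bash
python3 -m inch '[{"grip":80,"x":0,"y":0,"z":0,"rx":0,"ry":0,"rz":0},{"grip":80,"x":0,"y":0,"z":0,"rx":0,"ry":0,"rz":0},{"grip":80,"x":0,"y":0,"z":0,"rx":0,"ry":0,"rz":0},{"grip":80,"x":0,"y":0,"z":0.02,"rx":0,"ry":0,"rz":0},{"grip":80,"x":0,"y":0,"z":0.05,"rx":0,"ry":0,"rz":0}]' 
python3 -m inch '[{"grip":80,"x":0,"y":0,"z":0.03,"rx":0,"ry":0,"rz":0},{"grip":80,"x":-0.05,"y":0,"z":0.01,"rx":0,"ry":0,"rz":0},{"grip":80,"x":-0.05,"y":0,"z":0,"rx":0,"ry":0,"rz":0},{"grip":80,"x":-0.03,"y":0,"z":0,"rx":0,"ry":0,"rz":0},{"grip":80,"x":0,"y":0,"z":0,"rx":0,"ry":0,"rz":0}]'
python3 - <<'E'
from h import *
S=cam("scene");crop(S,160,110,230,200,3,"s6")
T=cam("top");cv2.imwrite("pics/t6.png",T["img"])
E
```

```text
time: 7.08
position: [556.6, 29.2, 262.0]
tcp_rot: [1.0, 0.01, -0.003, 0.0]
ft_force: [1.2, -0.6, 0.4]
width: 68.4
time: 7.7
position: [426.1, 29.7, 303.7]
tcp_rot: [1.0, 0.01, 0.0, 0.001]
ft_force: [0.2, 0.1, 0.3]
width: 68.3
```

View pics/s6.png

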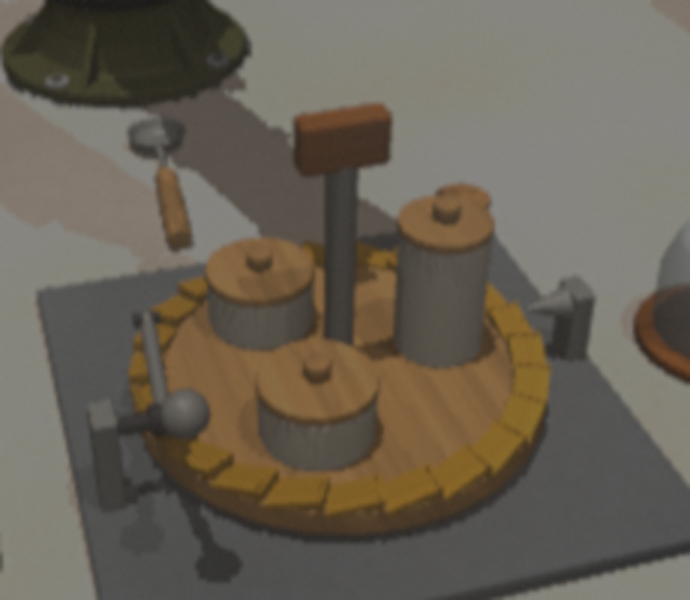

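View pics/t6.png

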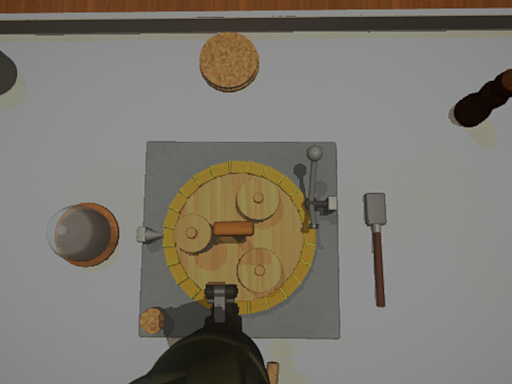

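The top view shows the tall jar's lid knob at (191,233), in line with the pointer tip at (162,235). The pawl ball lies back at (314,153), and the gripper is clear of everything.

Run:
```python
from h import *
T=cam("top");k=atz(T,233.5,229,204)
j=atz(T,191.5,233,145);a=np.array([558.5,29]);d=j[:2]-a;q=atz(T,162,235.5,60)[:2]-a
print(np.degrees(np.arctan2(d[1],d[0])),np.degrees(np.arctan2(q[1],q[0])),ctrl.state()["ft_force"])
print(ctrl.job_done())
```

```text
92.96763299530505 90.6284931673314 [-1.22232333 -0.16179136 -0.6265841 ]
the job is handed in; nothing more can be done
None
```

I tipped the pawl lever back with the closed fingers, gripped the centre knob and turned the turntable about 51° anticlockwise. I then let go, backed the gripper away and handed the job in at about 8 s on the robot's clock.

- **Tall jar:** the last top view put the jar at 93.0° and the pointer at 90.6° around the turntable axis. It is about 2° off, against the 12° allowed.
- **Pawl:** the last pictures show it still lying back off the teeth, at its open side.
- **Gripper:** it stood clear of everything, with only about 1 N read at the wrist, the same as in free motion. Nothing looked displaced.

The first move command was refused because its rows left out some fields, so the arm did not move on that call. No other check failed or disagreed.

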